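# Close the large herb jar with its lid

### The arm

A 6-joint arm with a two-finger parallel gripper is mounted at the origin on the work surface. World frame = base frame: x ahead of the robot, y to its left, z up, the work surface at z = 0. Lengths are in mm, angles in rad, forces in N, time in s.
With the tool pointing down it reaches from about 350 to 975 mm from the base axis. Payload 17.4 kg.
Tool frame: the origin (TCP) lies at the very end of the fingers, on their centre line; the grasp point (between the pads) lies 19 mm behind it; x points along the fingers, z is the direction in which the jaws open and shut, and the axes are right-handed (so a half turn about x gives the same grasp; the last joint's range is limited). The gripper opens to 85 mm and grips with 20 to 120 N. Pads are 22 mm wide; open, the fingers measure 114 mm over their backs; the gripper's body (76 mm by 85 mm) begins 54 mm behind the grasp point. The pads swing forward as they close: fully open they stand 13 mm farther back than shut.
Start: joints at [1.167, 0.116, 1.442, -0, 1.584, -0.038], TCP at [241.453, 630.343, 231.303] pointing down, gripper open.
Joint ranges: [-2.83, 2.83], [-0.83, 2.19], [0.07, 2.5], [-1.14, 4.28], [0.01, 3], [-2.97, 2.97]. Speed limits (rad/s): [1.89, 1.89, 2.22, 3.14, 3.14, 3.14].

### API

Orientations are given as a unit quaternion [x, y, z, w].
In Python, from cell import * gives the robot as it stands.
- The arm moves only by the tool play_rows, never from a script. Its argument "motion" is a list of rows, each a list of 3 entries, a list of its own where there are three numbers: the shift along the tool's x, y, z in cm, then the turn, a rotation vector about the tool's x, y, z in degrees, then the opening, from 0 (shut) to 1 (fully open). In form: [[[x, y, z], [wx, wy, wz], grip], ...]. A call has 1 to 12 rows; each row shifts and turns the commanded pose from where the row before left it, along the tool's axes as they then stand; what a row does not reach is not made up. A row lasts 1/12 s, in which the tool goes at most 41.7 mm and 7.16 degrees, less where a joint would pass 70% of its speed; a pose out of reach is approached as far as the arm can. A call with a gripper value outside its range is refused whole. The fingers move at their own pace and stop on an object; the grip force is fixed at half the most. Time passes only in rows, so rows that do not move let the fingers close. It gives the time, the measured TCP pose, the force and the opening at its end, in the units of the state.
- get_obs(): the state, without advancing time (a new reading comes with each control period).
- camera(name): name is "scene" or "side" or "wrist"; returns a dict with "img" (420x560x3 uint8, red, green, blue), "K" (3x3 intrinsics, pixels), "eye" and "attitude" of the camera in the world. Camera axes: x right, y up, looking along -z (the intrinsics and any distortion apply to the point x, -y, -z); pixel columns grow to the right and rows downward; lengths in mm; the calibration is good to about 2 mm. A picture is of the moment at which its call begins. There is no depth.
- hand_in(): hands the job in, once; it reports no verdict.
Trained networks look in the newest picture that a camera, given by its name, has taken for a name from the list of things; names that differ only in an ending like _2 or _b are one class to them, and where a whole thing is asked for, a point or a joint stands for the part that bears it (a point fixed in the world has none). Each returns a list of dicts, best first, with "score" (0 to 1); they miss things now and then, are a little off and sometimes report something else, mostly with a low value. They report only what shows in the picture. A call takes as long as a camera call.
- outline_of(camera, label): "pixels" (420x560 bool, what is visible of it) and "rect" ([centre column, centre row, width, height] in pixels, round what is visible of it).
The state is a dict: "t": time; "qpos": joint angles; "qd": joint speeds; "effort": joint torques, N m; "tool_pos": TCP position; "tool_rot": TCP orientation; "contact_force": force on the tool from outside, world axes, zero at the start; "ft_torque": the same for the moment, N m; "grip_width": opening from 0.0 (shut) to 1.0 (fully open).
Only numpy, scipy, OpenCV 4.12 (cv2) and the standard library are available. Lean on these libraries where they do the work, as an engineer would, in place of code of your own. Each camera call takes 0.05 s, during which the arm holds its last target.

### The job

Close the large open herb jar: put the large lid on its mouth, knob up, so that it sits fully down on the rim and level all round. Set it down, do not drop it; leave the large jar standing where it is, and leave the small open jar and the small lid alone.

Things in the scene. Friction and masses are not known exactly. Their poses are not given: they have to be found in the camera images.
- large_jar: Large open jar, white porcelain painted blue, round-bellied: 150 mm high, belly 145 mm across, neck 104 mm across outside, mouth 92 mm across inside, rim level at 150 mm. Loose, about 1.3 kg. Origin: centre of its underside, z up. In a row with the small jar and a like jar already closed (unlisted), in any order.
- large_lid: Large lid, lying knob up on the table: porcelain disc 120 mm across. Below it a tapered plug 10 mm deep, 60 to 72 mm across, fits loosely in the mouth; disc 10 to 18 mm above the origin; round upright knob 28 mm across, 18 to 52 mm above it. About 0.25 kg. Origin: centre of the plug's underside (140 mm above the jar's origin when seated), z up through the knob.
- small_jar: Small open jar, same porcelain: 100 mm high, belly 100 mm across, mouth 58 mm across inside. To be left open and alone. Origin: centre of its underside, z up.
- small_lid: Small lid, same porcelain, lying knob up: disc 82 mm across, plug 48 mm across and 8 mm deep, knob 22 mm across, 45 mm high over all. To be left alone; it would fall into the large jar. Origin: centre of the plug's underside, z up.

How it is judged (in metres and radians):
At the end, for the whole second after the job is handed in: The large lid rests knob up on the large jar's rim, its plug in the mouth: its axis within 14 mm of the jar's, its disc within 5 mm of the rim, level within about 6 degrees, at rest and carried by the jar; the jar stands upright within 30 mm of where it began (horizontal distance between large_lid and large_jar below 0.014 m and z of large_lid in the frame of large_jar between 0.136 and 0.145 m and angle between each of large_lid, large_jar's own z axis and vertical below 0.1 rad and distance of large_jar from where it was at the start of the episode below 0.03 m and linear speed of large_lid below 0.02 m/s and contact force between large_lid and large_jar above 0.5 N); the robot touches nothing.
It fails at once if the large lid is dropped: it moves faster than 0.6 m/s (a fall of about 18 mm) while no finger touches it (linear speed of large_lid above 0.6 m/s and contact force between the fingers and large_lid below 0.02 N).
It fails at once if the large jar is tipped by more than 20 degrees (angle between large_jar's own z axis and vertical above 0.35 rad).
It fails at once if the small jar is shifted by more than 30 mm (distance of small_jar from where it was at the start of the episode above 0.03 m).
It fails at once if the small lid is shifted by more than 30 mm (distance of small_lid from where it was at the start of the episode above 0.03 m).
It also fails if it takes over 40 s, if anything falls off the work surface, if the arm or the gripper's body presses on something with over 40 N, if the wrist force passes 120 N, or if a joint passes its speed limit or range.

## Working session

There is one attempt and no reset: what is moved stays moved. The work goes in short steps, Python scripts to look and compute and a tool call to move; the robot and the scene stay as the last step left them, time stands still between calls to the robot, and variables do not carry over. Pictures are saved under pics/ and viewed, and the job is handed in when it is done.

Besides the shell and the picture viewer there is one more tool, called after ">>>" by a JSON object that holds its "fn" and its "kwargs", one argument or row to a line. play_rows: Moves the arm, as the interface text tells. Its arguments: {"type":"object","properties":{"motion":{"type":"array","items":{"type":"array"}}},"required":["motion"]}

```bash
ls; mkdir -p pics
python3 - <<'E'
from cell import *
import cv2
print(get_obs())
for n in ["scene","side","wrist"]:
    c=camera(n); cv2.imwrite(f"pics/{n}0.png",c["img"][:,:,::-1]); print(n,c["K"],c["eye"],c["attitude"],[k for k in c])
    for l in ["large_jar","large_lid","small_jar","small_lid"]:
        print(l,[(round(d["score"],2),[round(float(x),1) for x in d["rect"]]) for d in outline_of(n,l)])
E
```

```text
pics
{'t': 0.0, 'qpos': array([ 1.16719664e+00,  1.16447038e-01,  1.44228737e+00, -1.82745821e-05,
        1.58399944e+00, -3.78202666e-02]), 'qd': array([ 0.00168875,  0.00210241, -0.00116431, -0.00060375, -0.00046376,
        0.000147  ]), 'effort': array([-2.89622760e-03, -7.31986284e+01, -6.32498860e+01, -2.78275611e-04,
        6.28207184e-03, -8.90351635e-05]), 'tool_pos': array([241.37870194, 630.14937377, 230.57471354]), 'tool_rot': array([-0.40094644,  0.58293437,  0.40050369,  0.58225962]), 'contact_force': array([ 0.05978095, -0.19088436, -0.27778379]), 'ft_torque': array([-0.01629802, -0.01526753, -0.05168071]), 'grip_width': 0.999693362654608}
scene [[496.08496377   0.         266.00112533]
 [  0.         496.08496377 204.1913652 ]
 [  0.           0.           1.        ]] [1084.01128613   73.12538516  935.89796626] [0.17717586 0.20542277 0.73467047 0.62182754] ['img', 'K', 'eye', 'attitude']
large_jar [(0.98, [266.6, 232.2, 76.4, 81.0])]
large_lid [(0.87, [333.4, 173.8, 51.0, 44.5])]
small_jar [(0.81, [373.1, 251.6, 52.9, 57.5]), (0.49, [333.1, 172.7, 51.0, 43.0])]
small_lid [(0.82, [218.1, 171.5, 36.9, 35.8])]
side [[513.4958442    0.         281.79917756]
 [  0.         513.4958442  209.96141354]
 [  0.           0.           1.        ]] [ 300.3107618  -413.53483845  789.51396758] [ 0.27928843 -0.0790616  -0.25690042  0.92181853] ['img', 'K', 'eye', 'attitude']
large_jar [(0.56, [319.2, 184.2, 87.0, 98.2]), (0.27, [272.6, 316.8, 47.3, 50.2])]
large_lid [(0.56, [181.8, 211.9, 66.5, 57.7])]
small_jar []
small_lid []
wrist [[322.73284976   0.         281.65342972]
 [  0.         322.73284976 208.28337348]
 [  0.           0.           1.        ]] [174.59530166 656.15600276 374.92908122] [-0.11600696 -0.08018774  0.56120495  0.81557422] ['img', 'K', 'eye', 'attitude']
large_jar []
large_lid []
small_jar []
small_lid []
```

View pics/scene0.png

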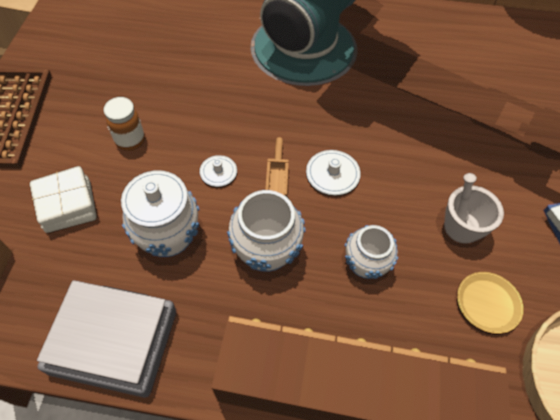

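View pics/side0.png

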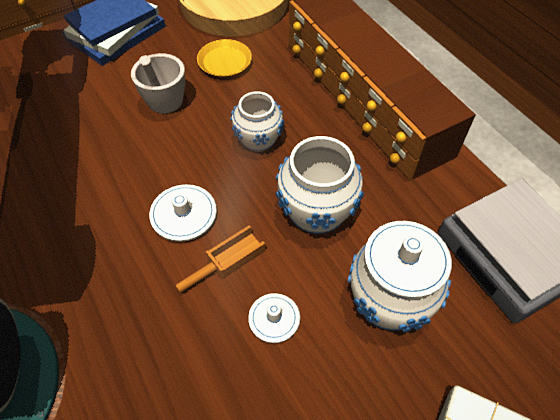

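View pics/wrist0.png

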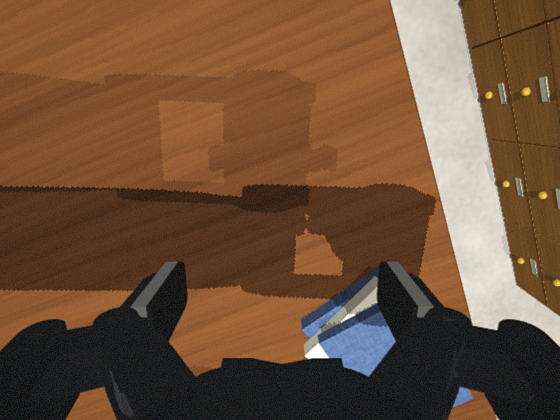

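```bash
cat > h.py <<'E'
from cell import *
import numpy as np, cv2
from scipy.spatial.transform import Rotation as R
from scipy.optimize import minimize
def proj(c,P):
    p=R.from_quat(c["attitude"]).inv().apply(np.asarray(P,float)-c["eye"])
    return np.c_[c["K"][0,0]*p[:,0]/-p[:,2]+c["K"][0,2], c["K"][1,1]*-p[:,1]/-p[:,2]+c["K"][1,2]]
def unproj(c,uv,z):
    uv=np.atleast_2d(uv); K=c["K"]
    d=np.c_[(uv[:,0]-K[0,2])/K[0,0],-(uv[:,1]-K[1,2])/K[1,1],-np.ones(len(uv))]
    d=R.from_quat(c["attitude"]).apply(d)
    return c["eye"]+d*((z-c["eye"][2])/d[:,2])[:,None]
A=np.linspace(0,2*np.pi,72,endpoint=False)
def ring(x,y,z,r): return np.c_[x+r*np.cos(A),y+r*np.sin(A),np.full(72,z)]
def hullmask(c,prof,x,y,z0=0,S=4):
    m=np.zeros((420*S,560*S),np.uint8)
    pr=[proj(c,ring(x,y,z0+z,r)) for z,r in prof]
    for a,b in zip(pr[:-1],pr[1:]):
        h=cv2.convexHull(np.r_[a,b].astype(np.float32))
        cv2.fillPoly(m,[np.round((h*S+S/2-.5)*16).astype(np.int32)],1,shift=4)
    return cv2.resize(m.astype(np.float32),(560,420),interpolation=cv2.INTER_AREA)
LID=[(0,30),(10,36),(10,60),(18,60),(18,14),(52,14)]
SLID=[(0,24),(8,24),(8,41),(15,41),(15,11),(45,11)]
JAR=[(0,45),(30,65),(65,72.5),(100,65),(125,52),(150,52)]
SJAR=[(0,30),(20,44),(43,50),(66,44),(83,34),(100,34)]
def fit(cs,prof,x0,z0=0):
    def f(p): return sum(np.abs(hullmask(c,prof,p[0],p[1],z0)-m).sum()/m.sum() for c,m in cs)
    r=minimize(f,x0,method="Nelder-Mead",options=dict(initial_simplex=np.array([x0,[x0[0]+8,x0[1]],[x0[0],x0[1]+8]]),xatol=.1,fatol=1e-4))
    return r.x,r.fun/len(cs)
E
python3 - <<'E'
from h import *
cams={n:camera(n) for n in ["scene","side"]}
ov={n:cv2.resize(c["img"][:,:,::-1],None,fx=1,fy=1).copy() for n,c in cams.items()}
for l,prof,h in [("large_lid",LID,20),("large_jar",JAR,75),("small_lid",SLID,15),("small_jar",SJAR,50)]:
    cs=[];
    for n,c in cams.items():
        d=outline_of(n,l)
        if d and d[0]["score"]>.5:
            m=d[0]["pixels"].astype(np.float32); cs.append((c,m))
            x0=unproj(c,d[0]["rect"][:2],h)[0,:2]
            p,e=fit([(c,m)],prof,x0); print(l,n,x0.round(),p.round(1),round(e,3))
    if cs:
        p,e=fit(cs,prof,x0); print(l,"both",p.round(1),round(e,3))
        for n,c in cams.items():
            for z,r in prof+([(150,46)] if l=="large_jar" else []):
                cv2.polylines(ov[n],[np.round(proj(c,ring(*p,z,r))).astype(int)],True,(0,0,255),1)
for n in ov:
    o=ov[n][100:360,120:460]; cv2.imwrite(f"pics/{n}_ov.png",cv2.resize(o,None,fx=2.2,fy=2.2,interpolation=cv2.INTER_CUBIC))
E
```

```text
large_lid scene [426. 124.] [415.6 121.3] 0.038
large_lid side [412. 112.] [414.9 119.9] 0.051
large_lid both [415.6 121.3] 0.048
large_jar scene [628.   3.] [626.6   1.4] 0.081
large_jar side [631.   7.] [628.3   2.3] 0.069
large_jar both [627.8   2.5] 0.076
small_lid scene [ 460. -133.] [ 454.5 -136.9] 0.086
small_lid side [ 456. -143.] [ 453.1 -138.3] 0.035
small_lid both [ 453.6 -137.8] 0.067
small_jar scene [622. 215.] [621.6 211.8] 0.07
small_jar side [630. 214.] [625.  212.4] 0.099
small_jar both [622.6 211.9] 0.09
```

View pics/scene_ov.png

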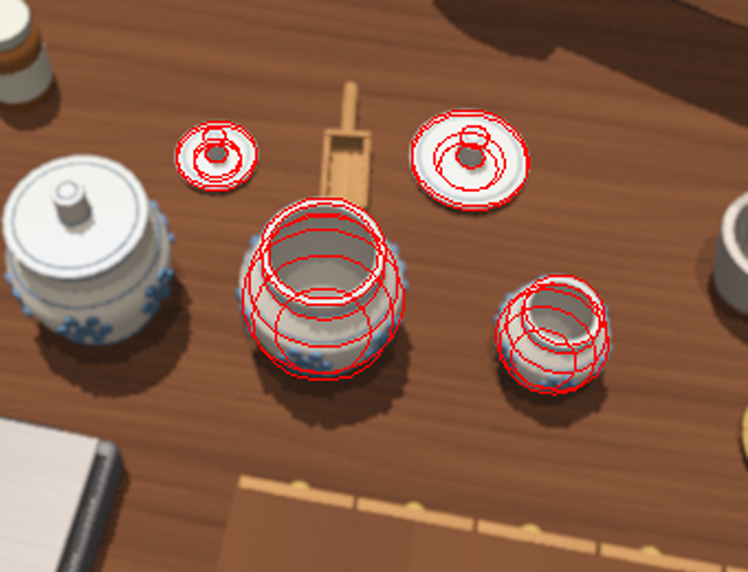

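View pics/side_ov.png

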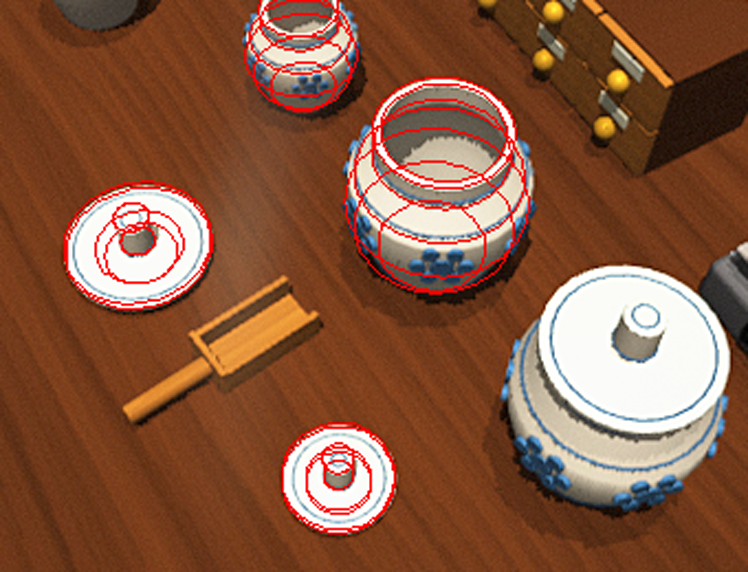

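```bash
cat >> h.py <<'E'
def rel(target,from_=None):
    o=get_obs(); r=R.from_quat(o["tool_rot"])
    return r.inv().apply(np.array(target)-(o["tool_pos"] if from_ is None else from_))/10
E
python3 - <<'E'
from h import *
o=get_obs(); r=R.from_quat(o["tool_rot"]); print(o["t"]); print(r.as_matrix().round(4))
print(rel([415.5,121,231]).round(2), rel([415.5,121,130]).round(2))
E
```

```text
1.25
[[ 0.     -0.9339  0.3576]
 [ 0.      0.3576  0.9339]
 [-1.     -0.      0.    ]]
[ 3.000e-02 -3.447e+01 -4.134e+01] [ 10.13 -34.47 -41.34]
```

>>> {"fn": "play_rows", "kwargs": {
  "motion": [
    [[0,-1.72,-2.07],[0,0,0],1],
    [[0,-1.72,-2.07],[0,0,0],1],
    [[0,-1.72,-2.07],[0,0,0],1],
    [[0,-1.72,-2.07],[0,0,0],1],
    [[0,-1.72,-2.07],[0,0,0],1],
    [[0,-1.72,-2.07],[0,0,0],1],
    [[0,-1.72,-2.07],[0,0,0],1],
    [[0,-1.72,-2.07],[0,0,0],1],
    [[0,-1.72,-2.07],[0,0,0],1],
    [[0,-1.72,-2.07],[0,0,0],1],
    [[0,-1.72,-2.07],[0,0,0],1],
    [[0,-1.72,-2.07],[0,0,0],1]
  ]
}}

```text
t: 2.25
tool_pos: [345.5, 323.3, 231.4]
tool_rot: [-0.401, 0.582, 0.401, 0.583]
contact_force: [-0.5, 0.2, -0.0]
grip_width: 0.997
```

>>> {"fn": "play_rows", "kwargs": {
  "motion": [
    [[0,-1.72,-2.07],[0,0,0],1],
    [[0,-1.72,-2.07],[0,0,0],1],
    [[0,-1.72,-2.07],[0,0,0],1],
    [[0,-1.72,-2.07],[0,0,0],1],
    [[0,-1.72,-2.07],[0,0,0],1],
    [[0,-1.72,-2.07],[0,0,0],1],
    [[0,-1.72,-2.07],[0,0,0],1],
    [[0,-1.72,-2.07],[0,0,0],1],
    [[2,0,0],[0,0,0],1],
    [[2,0,0],[0,0,0],1],
    [[2,0,0],[0,0,0],1],
    [[2,0,0],[0,0,0],1]
  ]
}}

```text
t: 3.25
tool_pos: [414.6, 120.5, 150.6]
tool_rot: [-0.401, 0.583, 0.4, 0.583]
contact_force: [0.0, 0.3, 0.8]
grip_width: 0.998
```

Run:
```python
from h import *
o=get_obs(); r=R.from_quat(o["tool_rot"]); print(o["t"],o["tool_pos"],o["qpos"]); print(r.as_matrix().round(4))
c=camera("wrist"); im=c["img"][:,:,::-1].copy()
d=outline_of("wrist","large_lid"); print([(x["score"],x["rect"]) for x in d])
for z,rr in LID: cv2.polylines(im,[np.round(proj(c,ring(415.5,121,z,rr))).astype(int)],True,(0,0,255),1)
cv2.imwrite("pics/w1.png",im)
print(rel([415.5,121,23]).round(2))
```

```text
3.25 [414.61350407 120.4504678  150.57055644] [ 2.23607307e-01 -4.10354783e-01  2.04182786e+00  4.07128088e-05
  1.50953690e+00 -9.80817957e-01]
[[ 6.000e-04 -9.336e-01  3.582e-01]
 [ 2.000e-04  3.582e-01  9.336e-01]
 [-1.000e+00 -5.000e-04  4.000e-04]]
[(0.96, [279.4, 195.0, 134.3, 132.0])]
[12.56 -0.21  0.17]
```

View pics/w1.png

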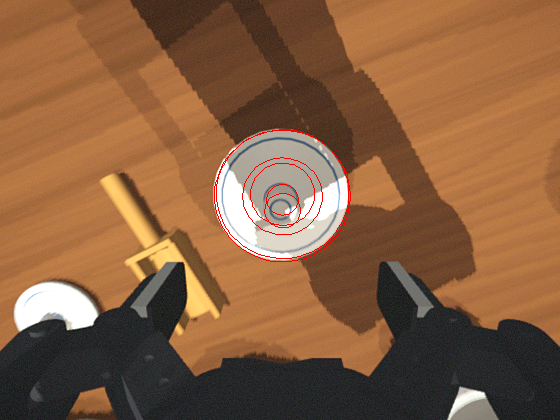

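Run:
```python
from h import *
c=camera("wrist"); d=outline_of("wrist","large_lid"); m=d[0]["pixels"].astype(np.float32)
p,e=fit([(c,m)],LID,[415,121]); print(p,e)
print(rel([p[0],p[1],23]).round(2))
```

```text
[414.48328304 118.87481499] 0.037110935896635056
[12.9  -0.05 -0.18]
```

>>> {"fn": "play_rows", "kwargs": {
  "motion": [
    [[2,-0.1,0],[0,0,0],1],
    [[2,0,0],[0,0,0],1],
    [[2,0,0],[0,0,0],1],
    [[2,0,0],[0,0,0],1],
    [[1.5,0,0],[0,0,0],1],
    [[1,0,0],[0,0,0],1],
    [[1,0,0],[0,0,0],1],
    [[0.7,0,0],[0,0,0],1],
    [[0.4,0,0],[0,0,0],1],
    [[0,0,0],[0,0,0],1],
    [[0,0,0],[0,0,0],1]
  ]
}}

```text
t: 4.37
tool_pos: [415.8, 120.4, 25.8]
tool_rot: [-0.401, 0.582, 0.401, 0.583]
contact_force: [0.4, 0.4, 0.5]
grip_width: 1.001
```

>>> {"fn": "play_rows", "kwargs": {
  "motion": [
    [[0.3,0,0],[0,0,0],1],
    [[0,0,0],[0,0,0],0.6],
    [[0,0,0],[0,0,0],0.4],
    [[0,0,0],[0,0,0],0],
    [[0,0,0],[0,0,0],0],
    [[0,0,0],[0,0,0],0],
    [[0,0,0],[0,0,0],0],
    [[0,0,0],[0,0,0],0],
    [[0,0,0],[0,0,0],0],
    [[0,0,0],[0,0,0],0]
  ]
}}

```text
t: 5.2
tool_pos: [415.8, 120.4, 22.7]
tool_rot: [-0.401, 0.582, 0.401, 0.583]
contact_force: [-0.8, 0.3, 5.9]
grip_width: 0.31
```

>>> {"fn": "play_rows", "kwargs": {
  "motion": [
    [[-0.5,0,0],[0,0,0],0],
    [[-1,0,0],[0,0,0],0],
    [[-1.5,0,0],[0,0,0],0],
    [[-2,0,0],[0,0,0],0],
    [[-2,0,0],[0,0,0],0],
    [[-2.5,0,0],[0,0,0],0],
    [[-2.5,0,0],[0,0,0],0],
    [[-2.5,0,0],[0,0,0],0],
    [[-2.5,0,0],[0,0,0],0],
    [[-2,0,0],[0,0,0],0],
    [[-1,0,0],[0,0,0],0],
    [[0,0,0],[0,0,0],0]
  ]
}}

```text
t: 6.2
tool_pos: [416.0, 120.4, 224.7]
tool_rot: [-0.401, 0.582, 0.4, 0.584]
contact_force: [0.3, 0.3, -2.3]
grip_width: 0.307
```

Run:
```python
from h import *
o=get_obs(); print(o["t"],o["tool_pos"],o["contact_force"],o["grip_width"])
im=[]
for n in ["scene","side"]:
    c=camera(n); i=c["img"][:,:,::-1].copy()
    z0=o["tool_pos"][2]-22.7
    for z,rr in LID[2:]: cv2.polylines(i,[np.round(proj(c,ring(*o["tool_pos"][:2],z+z0,rr))).astype(int)],True,(0,0,255),1)
    d=outline_of(n,"large_lid"); print(n,[(x["score"],x["rect"].round() if hasattr(x["rect"],"round") else x["rect"]) for x in d])
    im.append(cv2.resize(i[60:360,100:460],(480,400)))
cv2.imwrite("pics/l1.png",np.hstack(im)[:, :960][:, :])
cv2.imwrite("pics/l1.png",cv2.resize(np.hstack(im),(800,333)))
print(rel([628,2,o["tool_pos"][2]]).round(2))
```

```text
6.2 [415.99112601 120.44983263 224.70642906] [ 0.34971413  0.28577772 -2.2941568 ] 0.3073046263489805
scene [(0.73, [346.9, 112.8, 57.7, 47.6]), (0.64, [266.9, 231.6, 77.4, 81.0])]
side [(0.78, [160.9, 139.1, 82.5, 63.9])]
[ -0.44 -24.11  -3.43]
```

View pics/l1.png

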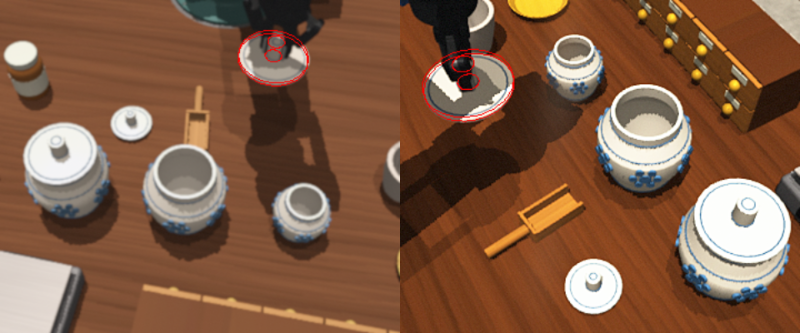

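>>> {"fn": "play_rows", "kwargs": {
  "motion": [
    [[0,-1,-0.14],[0,0,0],0],
    [[0,-2,-0.28],[0,0,0],0],
    [[0,-2.3,-0.33],[0,0,0],0],
    [[0,-2.3,-0.33],[0,0,0],0],
    [[0,-2.3,-0.33],[0,0,0],0],
    [[0,-2.3,-0.33],[0,0,0],0],
    [[0,-2.3,-0.33],[0,0,0],0],
    [[0,-2.3,-0.33],[0,0,0],0],
    [[0,-2.3,-0.33],[0,0,0],0],
    [[0,-2,-0.28],[0,0,0],0],
    [[0,-2,-0.28],[0,0,0],0],
    [[0,-1,-0.14],[0,0,0],0]
  ]
}}

```text
t: 7.4
tool_pos: [629.8, 0.5, 220.4]
tool_rot: [-0.4, 0.583, 0.401, 0.582]
contact_force: [1.1, 0.9, -4.0]
grip_width: 0.308
```

>>> {"fn": "play_rows", "kwargs": {
  "motion": [
    [[0,0,0],[0,0,0],0],
    [[0,0,0],[0,0,0],0],
    [[0,0,0],[0,0,0],0]
  ]
}}

```text
t: 7.65
tool_pos: [627.8, 2.4, 221.9]
tool_rot: [-0.401, 0.583, 0.401, 0.582]
contact_force: [-0.5, -0.1, -2.7]
grip_width: 0.306
```

Run:
```python
from h import *
o=get_obs(); print(o["t"],o["tool_pos"],o["contact_force"],o["grip_width"]); print(R.from_quat(o["tool_rot"]).as_matrix()[:,0].round(4))
im=[];z0=o["tool_pos"][2]-22.7
for n in ["scene","side"]:
    c=camera(n); i=c["img"][:,:,::-1].copy()
    d=outline_of(n,"large_lid"); print(n,[(x["score"],np.round(x["rect"])) for x in d])
    if d:
        m=d[0]["pixels"].astype(np.float32)
        p,e=fit([(c,m)],[(10,60),(18,60)],list(o["tool_pos"][:2]),z0); print(n,p,e)
    raw=i.copy()
    for z,rr in LID[2:4]: cv2.polylines(i,[np.round(proj(c,ring(*o["tool_pos"][:2],z+z0,rr))).astype(int)],True,(0,0,255),1)
    for z,rr in JAR[2:]: cv2.polylines(i,[np.round(proj(c,ring(627.8,2.2,z,rr))).astype(int)],True,(0,255,0),1)
    u,v=proj(c,[[628,2,170]])[0].astype(int)
    im.append(cv2.resize(i[max(0,v-90):max(0,v-90)+200,u-100:u+100],(400,400),interpolation=cv2.INTER_CUBIC))
cv2.imwrite("pics/l2.png",np.hstack(im))
```

```text
7.65 [627.7734736    2.369999   221.93127197] [-0.46252374 -0.1115618  -2.68740878] 0.3063230486967601
[-7.e-04  1.e-04 -1.e+00]
scene [(0.93, array([269., 201.,  71.,  54.])), (0.29, array([219., 172.,  38.,  32.]))]
scene [629.27630015   4.57993474] 0.43000632524490356
side [(0.61, array([324., 134.,  80.,  62.]))]
side [628.07303081   4.14212448] 0.3534668982028961
```

View pics/l2.png

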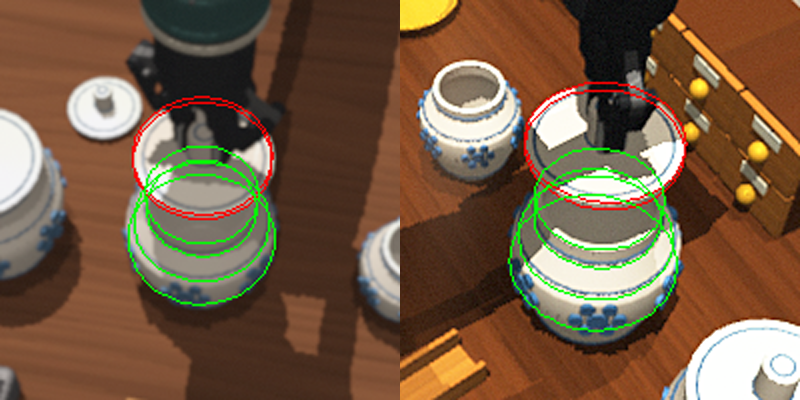

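>>> {"fn": "play_rows", "kwargs": {
  "motion": [
    [[0.5,0,0],[0,0,0],0],
    [[0.7,0,0],[0,0,0],0],
    [[0.7,0,0],[0,0,0],0],
    [[0.7,0,0],[0,0,0],0],
    [[0.6,0,0],[0,0,0],0],
    [[0.5,0,0],[0,0,0],0],
    [[0.5,0,0],[0,0,0],0],
    [[0.4,0,0],[0,0,0],0],
    [[0.3,0,0],[0,0,0],0],
    [[0.2,0,0],[0,0,0],0],
    [[0,0,0],[0,0,0],0]
  ]
}}

```text
t: 8.77
tool_pos: [628.3, 2.1, 170.9]
tool_rot: [-0.401, 0.583, 0.401, 0.582]
contact_force: [0.1, 0.4, -3.4]
grip_width: 0.312
```

Run:
```python
from h import *
o=get_obs(); print(o["t"],o["tool_pos"],o["contact_force"],o["ft_torque"])
im=[];z0=o["tool_pos"][2]-22.7
for n in ["scene","side"]:
    c=camera(n); i=c["img"][:,:,::-1].copy()
    for z,rr in LID[2:4]: cv2.polylines(i,[np.round(proj(c,ring(*o["tool_pos"][:2],z+z0,rr))).astype(int)],True,(0,0,255),1)
    u,v=proj(c,[[628,2,140]])[0].astype(int)
    im.append(cv2.resize(i[max(0,v-90):max(0,v-90)+200,u-100:u+100],(400,400),interpolation=cv2.INTER_CUBIC))
cv2.imwrite("pics/l3.png",np.hstack(im))
```

```text
8.7667 [628.25299929   2.10310042 170.91061804] [ 0.08045797  0.38738567 -3.43750165] [ 0.03348955 -0.00851449 -0.01802073]
```

View pics/l3.png

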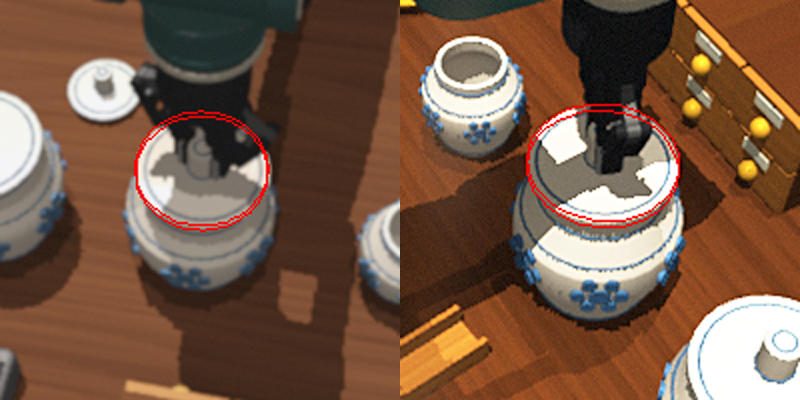

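>>> {"fn": "play_rows", "kwargs": {
  "motion": [
    [[0.2,0,0],[0,0,0],0],
    [[0.2,0,0],[0,0,0],0],
    [[0.2,0,0],[0,0,0],0],
    [[0,0,0],[0,0,0],0],
    [[0,0,0],[0,0,0],0]
  ]
}}

```text
t: 9.28
tool_pos: [628.3, 2.1, 165.2]
tool_rot: [-0.401, 0.583, 0.401, 0.583]
contact_force: [0.1, 0.3, -3.7]
grip_width: 0.309
```

>>> {"fn": "play_rows", "kwargs": {
  "motion": [
    [[0.1,0,0],[0,0,0],0],
    [[0,0,0],[0,0,0],0],
    [[0,0,0],[0,0,0],0]
  ]
}}

```text
t: 9.53
tool_pos: [628.4, 2.1, 164.3]
tool_rot: [-0.401, 0.583, 0.401, 0.583]
contact_force: [0.6, 0.2, -2.9]
grip_width: 0.312
```

>>> {"fn": "play_rows", "kwargs": {
  "motion": [
    [[0.07,0,0],[0,0,0],0],
    [[0,0,0],[0,0,0],0],
    [[0,0,0],[0,0,0],0]
  ]
}}

```text
t: 9.78
tool_pos: [628.3, 2.1, 163.6]
tool_rot: [-0.401, 0.583, 0.401, 0.583]
contact_force: [0.1, -0.1, -3.0]
grip_width: 0.308
```

>>> {"fn": "play_rows", "kwargs": {
  "motion": [
    [[0.08,0,0],[0,0,0],0],
    [[0,0,0],[0,0,0],0],
    [[0,0,0],[0,0,0],0]
  ]
}}

```text
t: 10.03
tool_pos: [628.3, 2.1, 162.8]
tool_rot: [-0.401, 0.583, 0.401, 0.583]
contact_force: [0.1, -0.0, -3.0]
grip_width: 0.306
```

>>> {"fn": "play_rows", "kwargs": {
  "motion": [
    [[0.06,0,0],[0,0,0],0],
    [[0,0,0],[0,0,0],0],
    [[0,0,0],[0,0,0],0]
  ]
}}

```text
t: 10.28
tool_pos: [628.4, 2.1, 162.7]
tool_rot: [-0.401, 0.582, 0.401, 0.583]
contact_force: [-3.6, 0.2, 4.0]
grip_width: 0.312
```

>>> {"fn": "play_rows", "kwargs": {
  "motion": [
    [[0,0,0],[0,0,0],0.36],
    [[0,0,0],[0,0,0],0.42],
    [[0,0,0],[0,0,0],0.5],
    [[0,0,0],[0,0,0],0.6],
    [[0,0,0],[0,0,0],0.75],
    [[0,0,0],[0,0,0],0.75],
    [[0,0,0],[0,0,0],0.75],
    [[0,0,0],[0,0,0],0.75]
  ]
}}

```text
t: 10.95
tool_pos: [628.3, 2.1, 162.2]
tool_rot: [-0.401, 0.583, 0.401, 0.583]
contact_force: [0.5, 0.1, 1.0]
grip_width: 0.749
```

Run:
```python
from h import *
o=get_obs(); print(o["t"],o["tool_pos"],o["contact_force"],o["ft_torque"])
im=[];z0=140
for n in ["scene","side"]:
    c=camera(n); i=c["img"][:,:,::-1].copy()
    for z,rr in LID[2:4]: cv2.polylines(i,[np.round(proj(c,ring(*o["tool_pos"][:2],z+z0,rr))).astype(int)],True,(0,0,255),1)
    u,v=proj(c,[[628,2,140]])[0].astype(int)
    im.append(cv2.resize(i[max(0,v-90):max(0,v-90)+200,u-100:u+100],(400,400),interpolation=cv2.INTER_CUBIC))
cv2.imwrite("pics/l4.png",np.hstack(im))
```

```text
10.95 [628.33708578   2.08234895 162.20417048] [0.45450217 0.07703003 1.03735653] [ 0.00474546  0.00219144 -0.04225663]
```

View pics/l4.png

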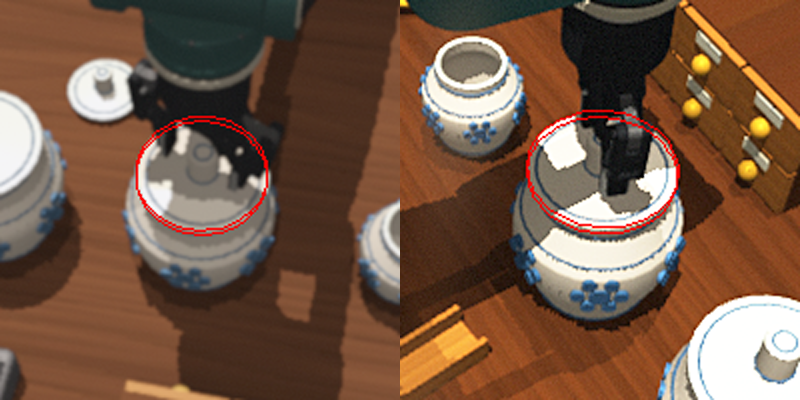

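Seated and released; the overlay of the seated lid matches the picture in both views. Now I retreat upward.

>>> {"fn": "play_rows", "kwargs": {
  "motion": [
    [[-0.3,0,0],[0,0,0],0.75],
    [[-0.6,0,0],[0,0,0],0.75],
    [[-1,0,0],[0,0,0],0.75],
    [[-1.5,0,0],[0,0,0],0.75],
    [[-2,0,0],[0,0,0],0.75],
    [[-2,0,0],[0,0,0],0.75],
    [[-2,0,0],[0,0,0],0.75],
    [[-2,0,0],[0,0,0],0.75],
    [[-2,0,0],[0,0,0],0.75],
    [[-1.5,0,0],[0,0,0],0.75],
    [[-0.5,0,0],[0,0,0],0.75],
    [[0,0,0],[0,0,0],0.75]
  ]
}}

```text
t: 12.05
tool_pos: [628.6, 2.1, 318.1]
tool_rot: [-0.401, 0.582, 0.4, 0.583]
contact_force: [-0.4, 0.2, -1.0]
grip_width: 0.749
```

Run:
```python
from h import *
o=get_obs(); print(o["t"],o["tool_pos"],o["contact_force"],o["ft_torque"])
im=[]
P=dict(large_lid=(628.3,2.1))
for n in ["scene","side","wrist"]:
    c=camera(n); i=c["img"][:,:,::-1].copy()
    d=outline_of(n,"large_lid"); print(n,[(round(x["score"],2),np.round(x["rect"])) for x in d])
    for x in d[:2]:
        p,e=fit([(c,x["pixels"].astype(np.float32))],LID[2:],[628,2],140); print(p,e)
    for z,rr in LID[2:]: cv2.polylines(i,[np.round(proj(c,ring(628.3,2.1,z+140,rr))).astype(int)],True,(0,0,255),1)
    if n!="wrist":
        cv2.polylines(i,[np.round(proj(c,ring(627.8,2.2,65,72.5))).astype(int)],True,(0,255,0),1)
        u,v=proj(c,[[628,2,140]])[0].astype(int)
        im.append(cv2.resize(i[max(0,v-90):max(0,v-90)+200,u-100:u+100],(400,400),interpolation=cv2.INTER_CUBIC))
    else: cv2.imwrite("pics/w5.png",i)
cv2.imwrite("pics/l5.png",np.hstack(im))
```

```text
12.05 [628.59398328   2.08013713 318.12392316] [-0.42829458  0.18500558 -1.01249762] [-0.02586001 -0.00781834 -0.03743286]
scene [(0.66, array([269., 216.,  67.,  56.]))]
[629.70865536   4.28002882] 0.045017778873443604
side [(0.67, array([321., 160.,  72.,  59.]))]
[627.95758709   4.07575206] 0.054817039519548416
wrist [(0.82, array([282., 192., 124., 124.]))]
[627.87860107   2.79452515] 0.029158558696508408
```

View pics/l5.png

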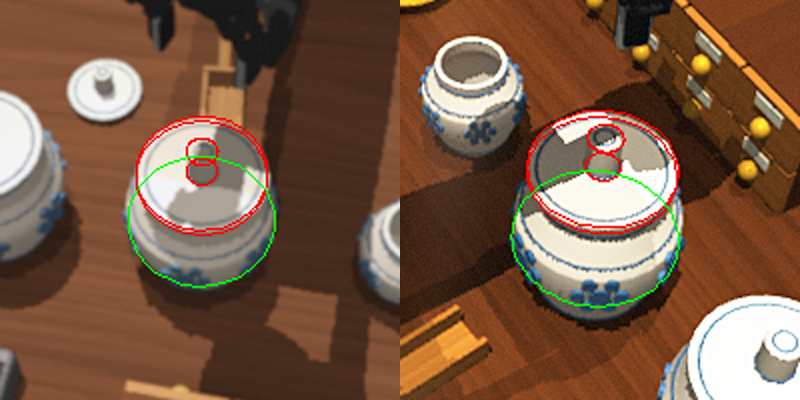

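View pics/w5.png

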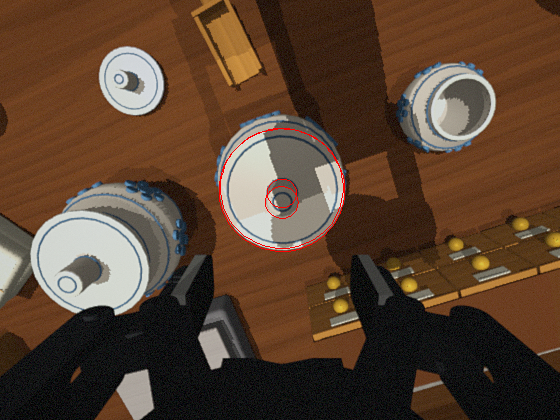

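The lid lies level on the large jar in all three views: its disc is at (202, 175) left and (602, 170) right in the first picture, and (282, 190) in the wrist picture. The fits put it within about 2 mm of the jar's axis. The small jar and small lid are where they were, and the gripper is clear, so I hand in.

Run:
```python
from cell import *
print(hand_in())
```

```text
the job is handed in; nothing more can be done
None
```

The large lid is on the large jar, knob up, and the job was handed in at about 12 s of the 40 s. `hand_in()` gives no verdict, so the result below rests on my own checks.

**What I did:** I found the lid at about (415, 120) mm and the jar at about (628, 2) mm by fitting their outlines in the camera images. I gripped the lid by its knob, carried it over the jar and lowered it in small steps. It touched the rim with the tool at 162.7 mm, the height expected for full seating. Then I opened the fingers in stages and drew straight up about 155 mm.

**Last checks:**
- **Lid position:** the three cameras put the lid's axis within about 3 mm of where I measured the jar's, well inside the 14 mm allowed. They differ from each other by about 2 mm, which is the calibration's accuracy.
- **Seating and level:** the outline drawn for a level, fully seated lid matches the pictures in all views. I did not measure tilt as a number.
- **Other things:** the large jar still lines up with its starting position by eye. The small jar and small lid look unmoved; I did not re-fit them. The gripper is clear of everything.

**Checks that failed or disagreed:** two outline fits of the lid while it hung above the jar were poor, because the gripper hid part of it. I relied on the overlay and the tool position instead.

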